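Nest the loose fan canopy on its pile

TASK

Tidy the fan-repair bench: pick up the single loose maroon fan canopy and nest it over the maroon pile, like a traffic cone on its stack, lowering it (do not drop it) until it sits upright and fully home, then let go. Keep the maroon pile standing where it is, and leave the cream pile alone: its canopies are a wider size.

Things in the scene. Friction and masses are not known exactly. Their poses are not given: they have to be found in the camera images.
- canopy_center (a point): Single loose maroon metal canopy standing mouth down, 87 mm tall, 0.15 kg. Hollow skirt, 3 mm wall: 92 mm across at the mouth, 60 mm at a flat shoulder 55 mm up; inner ceiling 51 mm above the mouth. On top a round collar 44 mm across, 32 mm tall (55 to 87 mm up): grip it from above, any yaw. Point: on its axis, half-way up (43.5 mm above the mouth); z = its axis, up.
- pile_top (a point): Maroon pile: two such canopies glued nested on a 124 mm round cardboard pad, one loose piece, 126 mm tall, 0.4 kg. Point: centre of its top collar's top (44 mm across, 32 mm tall); z up. A canopy fully home rests with its ceiling on this collar: its mouth is 51 mm below this point, its half-way point 7.5 mm below, its top 36 mm above. Sideways play about 6 mm; yaw does not matter.
- cream_top (a point): Cream pile, to be left alone: two nested cream canopies of a wider size on a 148 mm round cardboard pad, one loose piece, 126 mm tall, 116 mm across at the bottom, collar 62 mm across, over which the maroon canopy does not fit. Point: centre of the top of its collar; z up.
There are look-alikes about, which are no part of the job. What is shaped like the part that bears canopy_center but blue, green or purple is not meant.

How it is judged (in metres and radians):
At the end, for the whole second after the job is handed in: The loose maroon canopy sits over the maroon pile: its axis within 12 mm of the pile's, fully home (within 5 mm of its seated height), upright within 7 degrees, released and at rest; the maroon pile stands upright within 40 mm of where it was, and the cream pile within 30 mm of where it was (horizontal distance between canopy_center and pile_top below 0.012 m and z of canopy_center in the frame of pile_top between -0.016 and -0.002 m and angle between each of canopy_center, pile_top's own z axis and vertical below 0.12 rad and height (world z) of pile_top above 0.11 m and distance of pile_top from where it was at the start of the episode below 0.04 m and distance of cream_top from where it was at the start of the episode below 0.03 m and linear speed of each of canopy, pile below 0.03 m/s); the robot touches nothing.
It fails at once if the canopy is dropped: it falls freely by more than about 25 mm (linear speed of canopy above 0.7 m/s and contact force between the fingers and canopy below 0.1 N).
It fails at once if the cream pile is knocked over or pushed more than 30 mm (distance of cream_top from where it was at the start of the episode above 0.03 m).
It also fails if it takes over 38 s, if anything falls off the work surface, if the arm or the gripper's body presses on something with over 40 N, if the wrist force passes 120 N, or if a joint passes its speed limit or range.

ROBOT

A 6-joint arm with a two-finger parallel gripper is mounted at the origin on the work surface. World frame = base frame: x ahead of the robot, y to its left, z up, the work surface at z = 0. Lengths are in m, angles in degrees, forces in N, time in s.
With the tool pointing down it reaches from about 0.325 to 0.85 m from the base axis. Payload 15.5 kg.
Tool frame: the origin (TCP) lies at the very end of the fingers, on their centre line; the grasp point (between the pads) lies arm.grip_depth behind it (arm.grip_depth is the distance from the TCP to the grasp point, in m); z points along the fingers, y is the line along which they close (so a half turn about z gives the same grasp; the last joint's range is limited). The gripper opens to 91 mm and grips with 3 to 60 N. Pads are 32 mm wide; open, the fingers measure 118 mm over their backs; the gripper's body (76 mm by 178 mm) begins 60 mm behind the grasp point.
Start: joints at [64.257, 28.281, 77.091, -0, 74.628, -5.472], TCP at [0.217, 0.586, 0.214] pointing down, gripper open.
Joint ranges: [-166.48, 166.48], [-47.26, 123.95], [12.59, 153.08], [-70.14, 250.14], [6.76, 159.57], [-176.63, 176.63]. Speed limits (degrees/s): [108.29, 108.29, 147.25, 172.46, 172.46, 172.46].

INTERFACE

Orientations are given as a 3x3 rotation matrix whose columns are the frame's x, y, z axes.
In Python, from rig import arm gives the robot as it stands. Calls block until the motion is done:
- arm.move_to(position, orientation): joint-space move of the TCP to a pose.
- arm.move_l(position, orientation=None, feed=0.15): straight line of the TCP; orientation=None keeps the orientation; feed is the mean speed in m/s.
- arm.move_joints(angles): joint-space move.
- arm.grip(opening): finger opening in m; the grip force is fixed at half the most; returns when the fingers have stopped.
- arm.sleep(seconds).
- arm.solve_ik(position, orientation): joint angles nearest the present ones, or None.
- arm.snapshot(name): name is "scene" or "top"; returns the picture (480x640x3 uint8, red, green, blue); there is no depth.
- arm.get_calibration(name): a dict with "intrinsics" (3x3 intrinsics, pixels), "cam_to_world" (4x4, takes a point from camera to world coordinates). Camera axes: x right, y down, z forward; pixel columns grow to the right and rows downward; lengths in m; the calibration is good to about 2 mm. A picture is of the moment at which its call begins. get_calibration takes no time and is no camera call.
A pose or a line that the arm cannot do raises arm.Unreachable and nothing moves.
- arm.sign_off(): hands the job in; it is judged then, once.
Readings, each from a call of its own:
- arm.current_t(): time.
- arm.current_joint_positions(): joint angles.
- arm.current_dq(): joint speeds.
- arm.current_tau(): joint torques, N m.
- arm.current_ee_pos(): TCP position.
- arm.current_tool_rot(): TCP orientation.
- arm.current_force(): force on the tool from outside, world axes, zero at the start.
- arm.current_torque(): the same for the moment, N m.
- arm.current_width(): finger opening in m.
- arm.current_grasp_force(): force on a finger pad.
Only numpy, scipy, OpenCV 4.12 (cv2) and the standard library are available. Lean on these libraries where they do the work, as an engineer would, in place of code of your own. Each camera call takes 0.05 s, during which the arm holds its last target. There are 200 camera calls.

## Working session

There is one attempt and no reset: what is moved stays moved. The work goes in short steps, each a Python script; the robot and the scene stay as the last script left them, time stands still between calls to the robot, and variables do not carry over. Pictures are saved under pics/ and viewed, at most 10 in all, crops included, and the job is handed in when it is done.

```bash
mkdir -p pics; ls
python3 - <<'E'
from rig import arm
import cv2,numpy as np
np.set_printoptions(precision=4,suppress=True)
for n in("scene","top"):
    im=arm.snapshot(n);cv2.imwrite(f"pics/{n}0.png",im[:,:,::-1])
    c=arm.get_calibration(n);print(n,c["intrinsics"],c["cam_to_world"])
print(arm.grip_depth,arm.current_t(),arm.current_tool_rot(),arm.current_width())
E
```

```text
pics
scene [[454.9083   0.     318.0626]
 [  0.     454.9083 233.9596]
 [  0.       0.       1.    ]] [[-0.0521  0.6095 -0.7911  1.2264]
 [ 0.9986  0.0368 -0.0374  0.0799]
 [ 0.0063 -0.7919 -0.6106  0.6077]
 [ 0.      0.      0.      1.    ]]
top [[533.6715   0.     321.8943]
 [  0.     533.6715 238.2558]
 [  0.       0.       1.    ]] [[ 0.0189 -0.9865  0.1628  0.4002]
 [-0.9998 -0.0186  0.0032  0.026 ]
 [-0.0001 -0.1629 -0.9867  1.255 ]
 [ 0.      0.      0.      1.    ]]
0.0188 0.1 [[-0.9381  0.3465 -0.0005]
 [ 0.3465  0.9381 -0.001 ]
 [ 0.0001 -0.0011 -1.    ]] 0.09101943257557546
```

View pics/scene0.png

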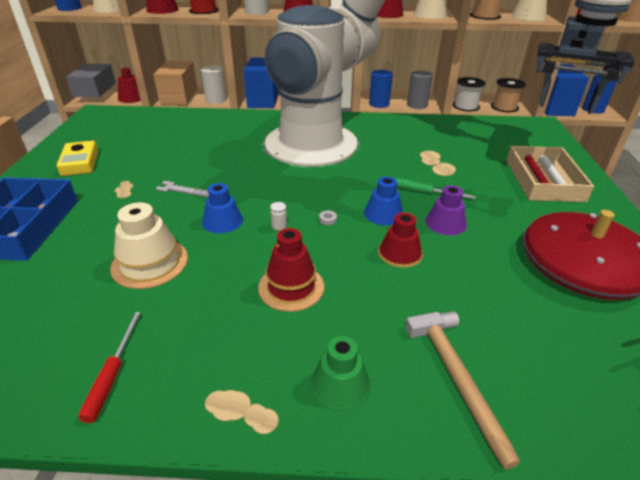

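View pics/top0.png

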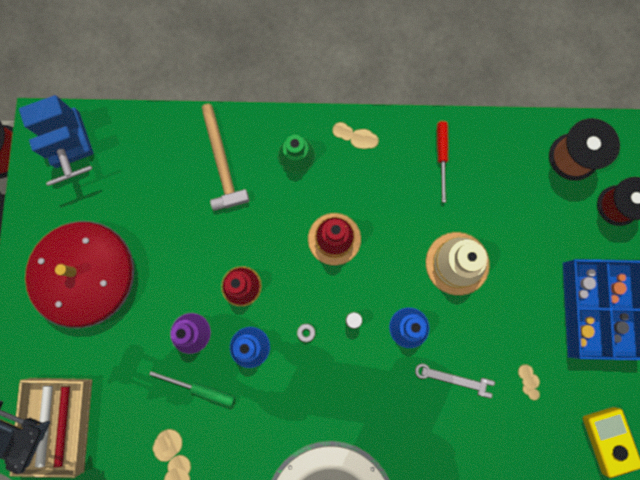

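The top view shows these candidates:
- **Maroon, single, gold rim:** (241,286).
- **Maroon, on a tan pad (the pile):** (335,237).
- **Purple:** (190,333).
- **Blue:** (249,347) and (409,328).
- **Green:** (295,147).
- **Cream pile:** (465,260).
- **Red fan body:** (79,274).

In the scene view the loose maroon one is at (402,240), the pile at (291,265) and cream at (148,240). I choose the loose maroon at top (241,286). Next I'll triangulate the dark holes in the collar tops and check a close crop.

```bash
cat > h.py <<'E'
import cv2,numpy as np
from rig import arm
np.set_printoptions(precision=4,suppress=True)
def ray(n,p):
    c=arm.get_calibration(n);T=c["cam_to_world"]
    return T[:3,3],T[:3,:3]@np.linalg.solve(c["intrinsics"],[p[0],p[1],1.])
def onplane(n,p,z):
    o,d=ray(n,p);return o+d*(z-o[2])/d[2]
def tri(ps):
    A=np.zeros((3,3));b=np.zeros(3)
    for n,p in ps:
        o,d=ray(n,p);d=d/np.linalg.norm(d);M=np.eye(3)-np.outer(d,d);A+=M;b+=M@o
    return np.linalg.solve(A,b)
def hole(im,c,r):
    "centroid of the dark hole nearest c within r px"
    x0,y0=int(c[0]-r),int(c[1]-r);w=im[y0:y0+2*r+1,x0:x0+2*r+1].max(2)
    k,l,s,ce=cv2.connectedComponentsWithStats((w<50).astype(np.uint8))
    return [(ce[i]+[x0,y0],s[i,4]) for i in range(1,k) if s[i,4]>8]
E
python3 - <<'E'
from h import *
S=cv2.imread("pics/scene0.png");T=cv2.imread("pics/top0.png")
for nm,s,t,r,z in(("loose",(404,218),(242,286),9,.087),("pile",(290,235),(336,235),9,.126),("cream",(136,212),(471,257),9,.126)):
    a=hole(S,s,r);b=hole(T,t,r);print(nm,a,b)
    for p,_ in a: print(" s",onplane("scene",p,z))
    for p,_ in b: print(" t",onplane("top",p,z))
    if a and b: print(" tri",tri([("scene",a[0][0]),("top",b[0][0])]))
a=cv2.resize(S[200:310,250:450],None,fx=3,fy=3,interpolation=3)
b=cv2.resize(T[200:320,200:380],None,fx=3,fy=3,interpolation=3)
b=cv2.copyMakeBorder(b,0,0,0,0,0);b=cv2.resize(b,(360,240));a=a[:, :600]
o=np.zeros((580,600,3),np.uint8);o[:330]=a;o[335:575,:360]=b;cv2.imwrite("pics/crop.png",o)
E
```

```text
loose [(array([405.  , 217.72]), np.int32(25))] [(array([235.3214, 282.75  ]), np.int32(28))]
 s [0.4891 0.2162 0.087 ]
 t [0.4907 0.2173 0.087 ]
 tri [0.4905 0.2165 0.0881]
pile [(array([288.6829, 234.2683]), np.int32(41))] [(array([335.2333, 229.3   ]), np.int32(30))]
 s [ 0.6062 -0.0004  0.126 ]
 t [0.6065 0.0013 0.126 ]
 tri [0.6066 0.0005 0.1263]
cream [(array([134.5, 211. ]), np.int32(20))] [(array([471.8947, 256.0263]), np.int32(38))]
 s [ 0.5533 -0.2918  0.126 ]
 t [ 0.5541 -0.2909  0.126 ]
 tri [ 0.5541 -0.291   0.1265]
```

View pics/crop.png

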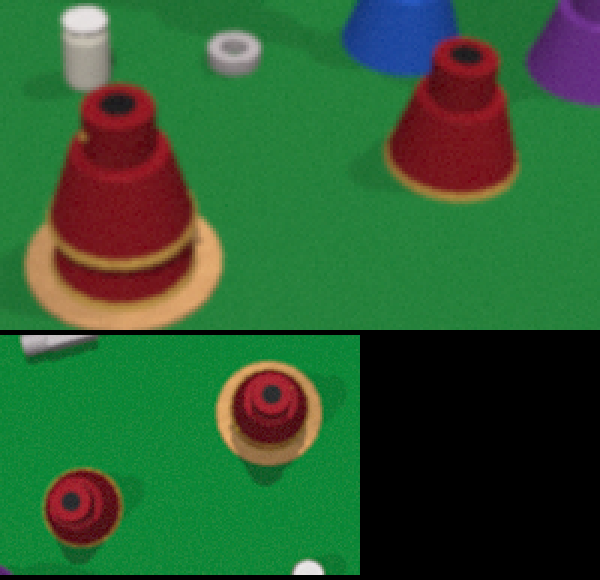

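The crop shows a plain single maroon canopy with a gold rim at scene (405,218). The maroon pile on its pad is at (289,234). Triangulated heights are 0.088 and 0.126, which match the description. A small gold speck shows on the pile's shoulder near scene (278,245), so I'll look at it more closely while moving above the canopy.

```bash
cat >> h.py <<'E'
R=np.array([[-1.,0,0],[0,1,0],[0,0,-1]])
L=np.array([.4903,.2168]);P=np.array([.6065,.0005])
E
python3 - <<'E'
from h import *
arm.move_to([*L,.17],R)
print(arm.current_t(),arm.current_ee_pos(),arm.current_joint_positions())
S=arm.snapshot("scene")[:,:,::-1];T=arm.snapshot("top")[:,:,::-1]
a=cv2.resize(S[215:315,250:330],(480,600),interpolation=cv2.INTER_CUBIC)
b=cv2.resize(T[205:275,305:365],(320,373),interpolation=cv2.INTER_CUBIC)
o=np.zeros((600,800,3),np.uint8);o[:,:480]=a;o[:373,480:]=b;cv2.imwrite("pics/z.png",o)
cv2.imwrite("pics/above.png",S)
E
```

```text
1.7917 [0.4902 0.2175 0.1701] [ 17.5389  24.0491  92.8107   0.0098  63.1301 -72.491 ]
```

View pics/z.png

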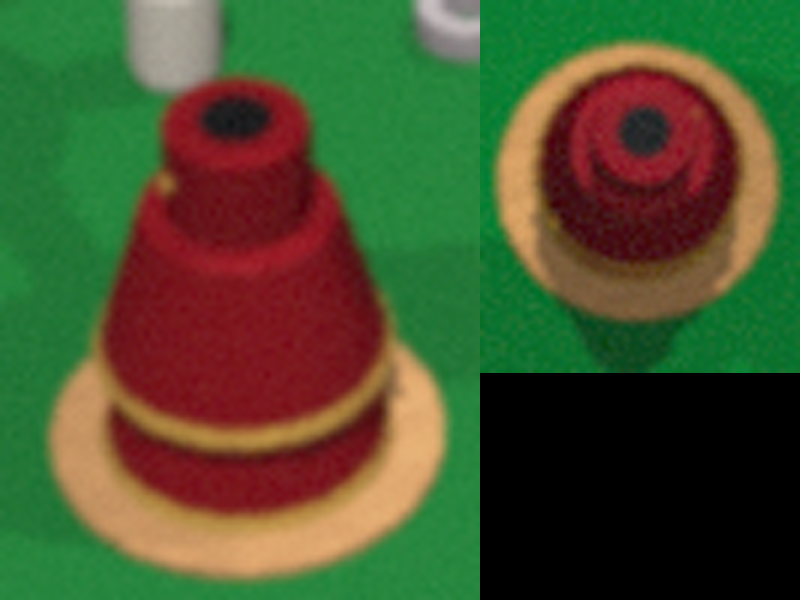

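View pics/above.png

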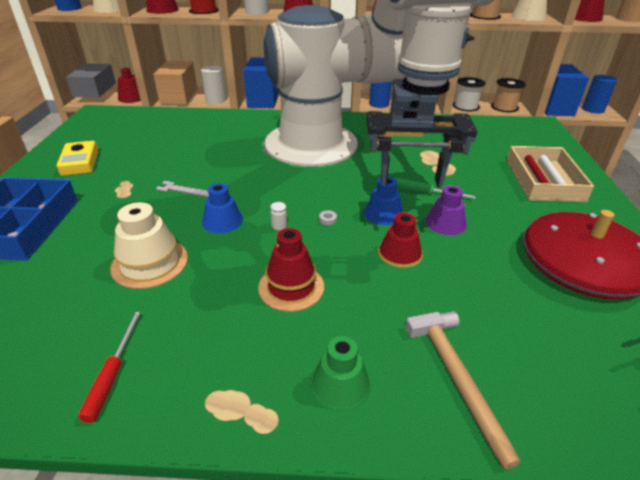

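The speck is a tiny screw-like mark on the collar's side, so it won't obstruct. The gripper straddles the loose canopy in y (fingers at scene x≈385 and 445, z 0.17) and is clear of its neighbours. I'll grasp and lift.

Run:
```python
from h import *
arm.move_l([*L,.060],R,feed=.1)
print(arm.current_force())
arm.grip(.03)
print(arm.current_width(),arm.current_grasp_force(),arm.current_ee_pos())
f0=arm.current_force()
arm.move_l([*L,.22],R,feed=.12)
print(arm.current_width(),arm.current_grasp_force(),f0,arm.current_force(),arm.current_t())
arm.move_l([*P,.22],R,feed=.15); arm.sleep(.2)
print(arm.current_ee_pos(),arm.current_t())
S=arm.snapshot("scene")[:,:,::-1];T=arm.snapshot("top")[:,:,::-1]
cv2.imwrite("pics/over.png",np.hstack([cv2.resize(S[130:330,210:370],(480,600),interpolation=2),cv2.resize(T[160:300,285:360],(320,600),interpolation=2)]))
```

```text
[ 0.2324  0.6939 -0.0508]
0.04330235604519018 30.00008136034012 [0.4903 0.2168 0.06  ]
0.043319324984757095 29.999812245368958 [ 0.8546  0.1863 -0.1016] [ 0.0875  0.1587 -1.7621] 5.4167
[0.6064 0.0009 0.2201] 7.4
```

View pics/over.png

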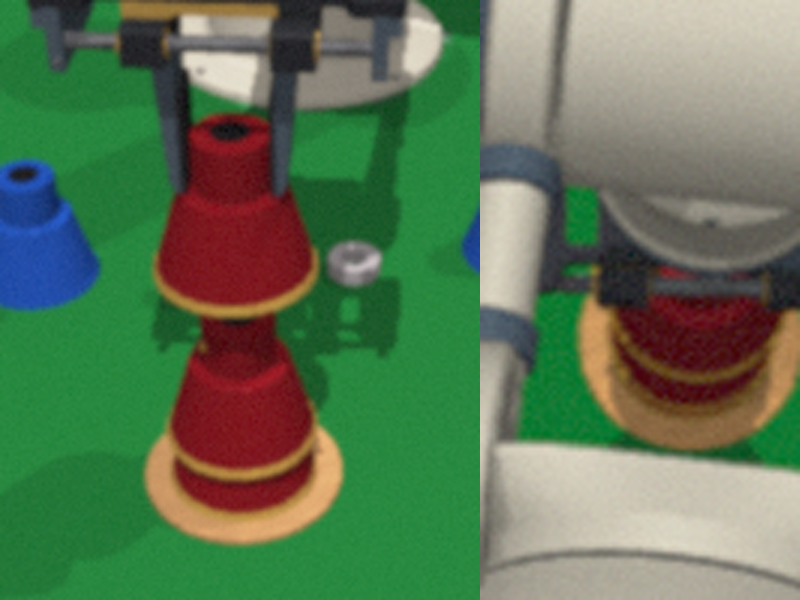

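The canopy is held upright over the pile, with its rim at crop (237,290) and collar hole at (230,132), i.e. scene (287,174). I'll check its centre numerically, then lower it with a force watch.

Run:
```python
from h import *
S=arm.snapshot("scene")
for p,n in hole(S,(287,174),7): print(p,n,onplane("scene",p,.247))
f0=arm.current_force()
print(f0)
z=.155
arm.move_l([*P,z],R,feed=.08)
print(arm.current_force()-f0,arm.current_t())
# home: TCP = mouth+.060 = .126-.051+.060 = .135
arm.move_l([*P,.141],R,feed=.04)
z=.141
while z>.130:
    f=arm.current_force()-f0
    print(round(z,4),f,arm.current_ee_pos()[2])
    if f[2]>5 : break
    z-=.0015; arm.move_l([*P,z],R,feed=.015)
arm.sleep(.2)
print(z,arm.current_force()-f0,arm.current_torque(),arm.current_t())
S=arm.snapshot("scene")[:,:,::-1]
cv2.imwrite("pics/home.png",cv2.resize(S[160:320,220:360],(525,600),interpolation=2))
```

```text
[286.1837 173.1224] 49 [ 0.6059 -0.0003  0.247 ]
[-0.9723  0.0147 -1.3452]
[ 1.0813 -0.3581 -0.1322] 8.5083
0.141 [ 0.743  -0.1415 -0.3254] 0.140794975616859
0.1395 [ 0.3144  0.4308 -0.2306] 0.13953442710715877
0.138 [1.6428 0.198  0.0698] 0.13791568939811583
0.1365 [ 0.6394 -0.5237  0.1708] 0.13639132427153522
0.135 [ 1.3069 -0.4901  0.5002] 0.13502546364830179
0.1335 [-3.9457  0.1336 19.8239] 0.13475381426447214
0.13349999999999998 [-4.1813  0.2618 19.4733] [0.16   0.9416 0.0631] 10.4583
```

View pics/home.png

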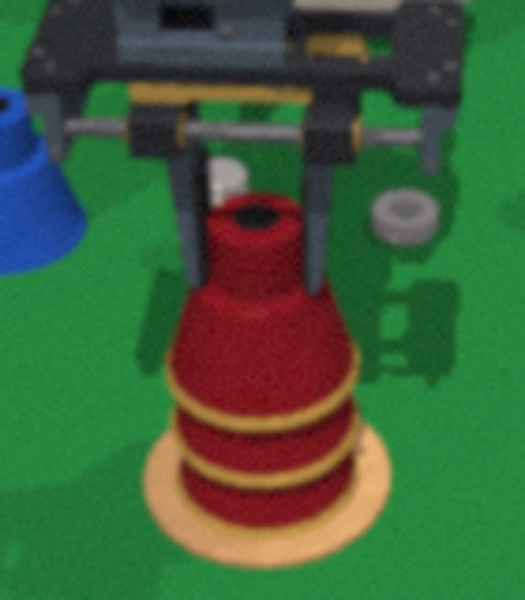

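Contact came at TCP z 0.1348, where fully home should be 0.135. The image shows the canopy nested with rims parallel (crop rims at y≈430 and 485). I'll relax the press, let go, retreat straight up and check.

Run:
```python
from h import *
arm.move_l([*P,.135],R,feed=.01)
print(arm.current_force())
arm.grip(.08); arm.sleep(.2)
arm.move_l([*P,.26],R,feed=.1)
arm.move_to([.45,.25,.27],R); arm.sleep(.5)
print(arm.current_t(),arm.current_force())
S=arm.snapshot("scene");T=arm.snapshot("top")
a=hole(S,(288,217),9);b=hole(T,(335,225),9);print(a,b)
if a and b: print(tri([("scene",a[0][0]),("top",b[0][0])]))
o=np.hstack([cv2.resize(S[190:310,230:350],(400,400),interpolation=2),cv2.resize(T[190:290,285:385],(400,400),interpolation=2)])
cv2.imwrite("pics/end.png",o[:,:,::-1])
```

```text
[-0.3177  0.2008 -1.1175]
14.7583 [ 0.2434 -0.1229  0.3237]
[(array([287.8049, 217.0732]), np.int32(41))] [(array([336.0323, 226.4516]), np.int32(31))]
[ 0.606  -0.0001  0.1624]
```

View pics/end.png

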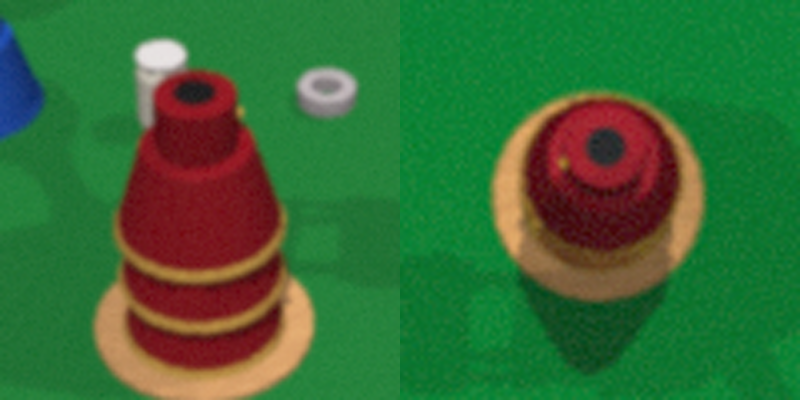

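The canopy sits upright on the pile. Its top is at (0.606, 0.000, 0.1624), against an expected height of 0.162, and the hole is at scene (288,217). Handing in.

```bash
python3 -c "
from rig import arm
print(arm.sign_off())"
```

```text
the job is handed in; nothing more can be done
None
```

The loose maroon canopy is nested fully home and upright on the maroon pile and released; its top measured 0.1624 m (0.162 expected), the cream pile was left alone, and the job was handed in at about 15 s; no verdict came back.

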